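Clamp a litho stone with a quarter-turn T-slot stop

ROBOT

A 6-joint arm with a two-finger parallel gripper is mounted at the origin on the work surface. World frame = base frame: x ahead of the robot, y to its left, z up, the work surface at z = 0. Lengths are in m, angles in rad, forces in N, time in s.
With the tool pointing down it reaches from about 0.375 to 0.925 m from the base axis. Payload 5.7 kg.
Tool frame: the origin (TCP) lies on the centre line of the jaws, within the pads' length; the fingertips stand 14 mm ahead of it and the grasp point (between the pads) lies 5 mm behind it; z points along the fingers, x is the direction in which the jaws open and shut, and the axes are right-handed (so a half turn about z gives the same grasp; the last joint's range is limited). The gripper opens to 85 mm and grips with 20 to 120 N. Pads are 22 mm wide; open, the fingers measure 114 mm over their backs; the gripper's body (76 mm by 85 mm) begins 54 mm behind the grasp point. The pads swing forward as they close: fully open they stand 13 mm farther back than shut.
Start: joints at [-1.418, 0.359, 1.51, -0, 1.272, -0.115], TCP at [0.159, -0.579, 0.245] pointing down, gripper open.
Joint ranges: [-2.97, 2.97], [-1.01, 2.36], [0.21, 2.38], [-0.96, 4.11], [0.2, 2.71], [-2.98, 2.98]. Speed limits (rad/s): [2.39, 2.39, 3.14, 3.14, 3.14, 3.14].

INTERFACE

Orientations are given as a unit quaternion [x, y, z, w].
In Python, from cell import readout, optics, arm gives the robot as it stands.
- The arm moves only by the tool move_arm, never from a script. Its argument "motion" is a list that holds one entry, the list of rows, each a list of 7 numbers: the shift along the tool's x, y, z normalised to -1 to 1, where 1 is 8 cm, then the turn, a rotation vector about the tool's x, y, z normalised to -1 to 1, where 1 is 1.5 rad, then the gripper's target within -1 to 1 (fully open at 1, half-way at 0, shut at -1). In form: [[[x, y, z, ax, ay, az, gripper], ...]]. A call has 1 to 20 rows; each row is the pose to reach, as a shift and turn from the pose measured when the call began, along the tool's axes at that moment; what a row does not reach only later rows make up. A row lasts 1/12 s, in which the tool goes at most 41.7 mm and 7.16 degrees, less where a joint would pass 70% of its speed; a pose out of reach is approached as far as the arm can. A call with a number of a shift or a turn outside -1 to 1 is refused whole. A call with a gripper value outside its range is refused whole. The fingers move at their own pace and stop on an object; "newtons" is the grip in N (left out, the last holds). Time passes only in rows, so rows that repeat a pose let the fingers close. It gives the time, the measured TCP pose, the force and the opening at its end, in the units of the state.
- readout.get_state(): the state, without advancing time (a new reading comes with each control period).
- optics.read_camera(name): name is "side" or "top" or "wrist"; returns the picture (400x640x3 uint8, red, green, blue); there is no depth.
- optics.camera_info(name): a dict with "fovy" (degrees; the focal length in pixels is half the picture's height over the tangent of half this angle, whatever the lens; pixels are square), "cx", "cy" (the principal point, pixels), "k1" (the pictures are not rectified: a ray, as slopes to the right and down, at radius r is drawn at 1 + k1 r^2 times it, then the intrinsics apply), "R" (3x3) and "t" (3): a world point X has camera coordinates R X + t. Camera axes: x right, y down, z forward; pixel columns grow to the right and rows downward; lengths in m; the calibration is good to about 2 mm. A picture is of the moment at which its call begins: read the wrist's pose just before it. camera_info takes no time and is no camera call; for the wrist camera it gives the pose at the moment of the call.
- arm.sign_off(): hands the job in, once; it reports no verdict.
The state is a dict: "clock": time; "q": joint angles; "joint_vel": joint speeds; "joint_efforts": joint torques, N m; "tcp_pos": TCP position; "tcp_rot": TCP orientation; "force": force on the tool from outside, world axes, zero at the start; "torque": the same for the moment, N m; "gripper_width": finger opening in m.
Only numpy, scipy, OpenCV 4.12 (cv2) and the standard library are available. Lean on these libraries where they do the work, as an engineer would, in place of code of your own. Each camera call takes 0.05 s, during which the arm holds its last target.

TASK

Take the red spring-loaded stop from the wooden block and clamp the litho stone on the board with it: pass its T-head down through the track's slot, press the handle down against its spring and turn it a quarter turn so that the head catches under the slot. Then slide the stop gently along the track until it pushes the stone firmly against the rubber-faced fence, and let go so that the stop holds itself and keeps the stone nipped tight. Do not ram the stop against the board or the stone, and leave the other things where they are.

Things in the scene. Friction and masses are not known exactly. Their poses are not given: they have to be found in the camera images.
- handle (a point): Centre of the stop's black T-handle, half-way up the bar: 50 mm long (its x), 12 wide (y), 20 tall, a white line along its top. A slim neck joins it from below. Handle and T-head are ends of one spindle, sprung upward in the red collar, turning with it. At the start the stop (0.23 kg) stands upright in a well of the wooden block, collar on its top, handle at any yaw
- collar (a point): Centre of the underside of the stop's red collar (46 mm wide, 24 mm tall), 66 mm below the handle's centre at rest; z up its axis, x along handle and T-head
- head (a point): Centre of the top face of the stop's steel T-head, 5 mm below the collar's underside at rest, 12 mm with the handle fully pressed. The head lies parallel to the handle bar: 28 mm long (x), 9 wide (y), 6 thick, with a tapered nose 2 mm deep beneath, so that its tip is 13 mm below the collar at rest. Its shank is 9 mm round
- spindle (a joint): How far the handle and T-head are pressed down in the collar, 0 to 0.007 m. The spring takes about 10 N to start and 15 N fully down. With the T-head caught crosswise under the slot and the handle let go, it stays about 0.003 and head and collar squeeze the track's lips with about 12 N, which holds the stop against some 10 N along the track
- board: Plywood clamping board, fixed, 340 (x) x 220 (y) x 34 mm; origin at the centre of its underside, x along the track towards the fence. Flush in the middle (y = 0), x = -150 to 150, runs an aluminium T-track, ends closed: slot 12 mm wide, lips 8 mm thick, below them a channel 35 mm wide, 18 deep: with the collar on the board the head turns freely when pressed 3 to 7 mm down
- track_mid (a point): Point on the slot's middle line, level with the board's top, 70 mm from the board's centre on the side away from the fence: open room for putting the stop in. x along the slot towards the fence
- pad: Firm black rubber facing of the wooden fence that stands across the board's far end (x = 140 to 170 mm on the board, 24 mm tall): 200 wide, 22 tall, 8 mm thick; origin at its middle, its free face 132 mm from the board's centre. It gives 1 mm for each 6 N, up to 3 mm
- stone: Small cream litho stone with a crayon drawing, 100 (x, towards the fence) x 120 x 24 mm, 0.75 kg; origin at the centre of its underside. Lies loose over the track, some mm short of the fence, a little askew; 3 to 6 N slides it. Its side towards the stop is rough-hewn, up to 5 mm in or out of its line: feel for it. A push of 14 to 20 N on it clamps it well; over 25 N chips it
- block: Beech tool block, fixed, 80 x 160 x 40 mm, two round wells 34 mm wide and 22 mm deep in its top, 80 mm apart along its y; origin at the centre of its underside
- dog: Plain round brass bench dog in the other well, 42 mm wide, standing 14 mm above the block; origin level with the block's top; to be left alone
- brush_jar: Glass jar with brushes, 72 mm wide, jar 90 mm tall, brushes up to 215 mm; origin at the centre of its underside; to be left alone
- gum_jar: White plastic jar, 64 mm wide, 100 mm tall; origin at the centre of its underside; to be left alone
- tape: Yellow roll of tape lying flat, 90 mm wide, 25 mm tall; origin at the centre of its underside; to be left alone
Things that resemble listed ones, but are neither listed nor needed, are in the scene too. What is meant by the stone is not orange or pink, and is the larger of those in its own colour.

How it is judged:
By the outcome, as a careful person would: the job done as asked, in the order asked, and still so for the second after the job is handed in, with the robot touching nothing.
It also fails if it takes over 72 s, if anything falls off the work surface, if the arm or the gripper's body presses on something with over 40 N, if the wrist force passes 120 N, or if a joint passes its speed limit or range.

## Working session

There is one attempt and no reset: what is moved stays moved. The work goes in short steps, Python scripts to look and compute and a tool call to move; the robot and the scene stay as the last step left them, time stands still between calls to the robot, and variables do not carry over. Pictures are saved under pics/ and viewed, and the job is handed in when it is done.

Besides the shell and the picture viewer there is one more tool, called by a JSON object that holds its "method" and its "body". move_arm: Moves the arm, as the interface text tells. Scaled input: -1 to 1 covers 8 cm each way for a shift and 1.5 rad each way for a turn. Its arguments: {"type":"object","properties":{"motion":{"type":"array"},"newtons":{"type":"number"}},"required":["motion"]}

```bash
mkdir -p pics; ls; cat > h.py <<'E'
import numpy as np, cv2
from cell import readout, optics, arm
def snap(name,fn):
    im=optics.read_camera(name); cv2.imwrite('pics/'+fn,cv2.cvtColor(im,cv2.COLOR_RGB2BGR)); return im
E
python3 - <<'E'
from h import *
print(readout.get_state())
for n in ['side','top','wrist']:
    snap(n,n+'0.png'); print(n,optics.camera_info(n))
E
```

```text
pics
{'clock': 0.0, 'q': array([-1.41807784e+00,  3.59515916e-01,  1.51147950e+00,  7.78848221e-06,
        1.27249229e+00, -1.15060669e-01]), 'joint_vel': array([-1.17159851e-03,  1.05511217e-03,  7.51574240e-05, -2.23360211e-04,
       -1.24690759e-03, -3.73596722e-04]), 'joint_efforts': array([ 9.33015835e-04, -5.27616405e+01, -2.78619522e+01,  7.81482117e-05,
        1.31429840e-02,  1.57337882e-05]), 'tcp_pos': array([ 0.15866833, -0.57793682,  0.24442916]), 'tcp_rot': array([ 7.95168864e-01, -6.06387319e-01, -6.79915616e-04, -6.59947930e-04]), 'force': array([ 0.73846045, -0.27904909, -0.0855608 ]), 'torque': array([-0.00478149, -0.02495118, -0.00467053]), 'gripper_width': 0.085449736017126}
side {'fovy': 51.78366911837855, 'cx': 318.7070154501786, 'cy': 192.3562463782288, 'k1': 0.01794274395803559, 'R': array([[-0.98949678, -0.1444916 , -0.00427868],
       [-0.07060397,  0.5089096 , -0.85791963],
       [ 0.12613965, -0.84860662, -0.51376609]]), 't': array([0.54287412, 0.09659359, 1.10810152])}
top {'fovy': 42.76657435349213, 'cx': 323.6812483178886, 'cy': 193.22490638644956, 'k1': 0.018651110607914807, 'R': array([[ 0.00963701, -0.99981063, -0.01690681],
       [-0.99668599, -0.00823842, -0.08092692],
       [ 0.08077231,  0.01763068, -0.99657664]]), 't': array([0.02061765, 0.55376902, 1.17879461])}
wrist {'fovy': 60.198037658829655, 'cx': 315.1219816865139, 'cy': 202.93427678309618, 'k1': 0.022818607925400344, 'R': array([[ 2.64303749e-01, -9.64439035e-01, -9.36215007e-04],
       [-9.15216037e-01, -2.51120151e-01,  3.15148022e-01],
       [-3.04176157e-01, -8.24379649e-02, -9.49042068e-01]]), 't': array([-0.59914107, -0.04094814,  0.38120224])}
```

View pics/side0.png

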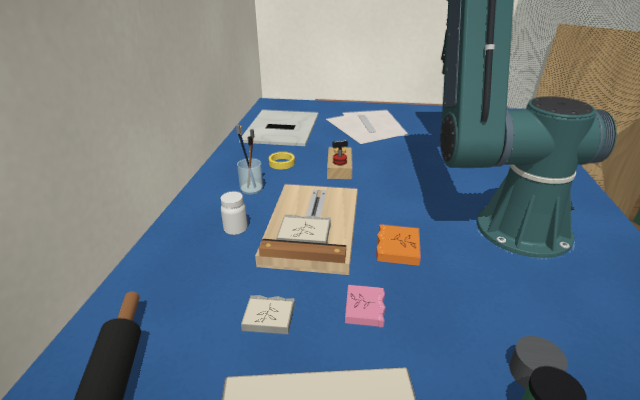

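View pics/top0.png

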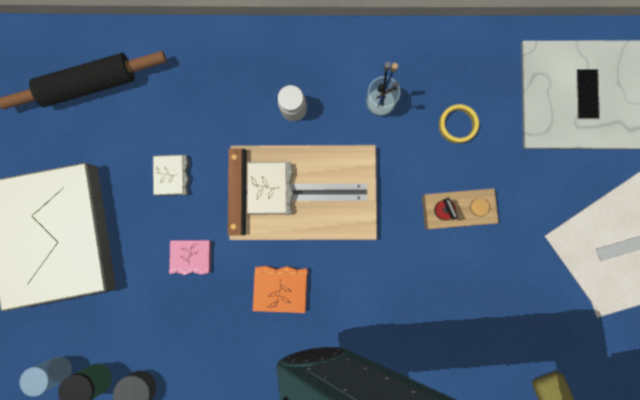

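View pics/wrist0.png

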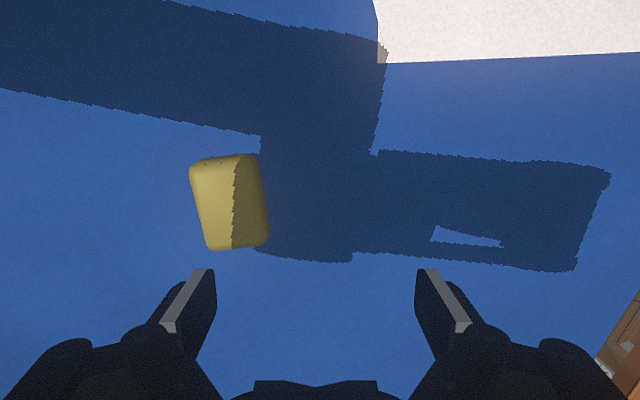

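The top view shows the board at (303,193) with its fence to the left at (237,193). The stone is at (268,188). The stop is in the block at (446,209) and the dog is at (480,207).

```bash
python3 - <<'E'
import cv2
im=cv2.imread('pics/top0.png')
cv2.imwrite('pics/top0a.png',cv2.resize(im[140:245,220:385],None,fx=4.8,fy=4.8,interpolation=cv2.INTER_CUBIC))
cv2.imwrite('pics/top0b.png',cv2.resize(im[180:235,415:505],None,fx=8.5,fy=8.5,interpolation=cv2.INTER_CUBIC))
im=cv2.imread('pics/side0.png')
cv2.imwrite('pics/side0b.png',cv2.resize(im[130:190,310:370],None,fx=9,fy=9,interpolation=cv2.INTER_CUBIC))
E
```

```text
(no output)
```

View pics/top0a.png

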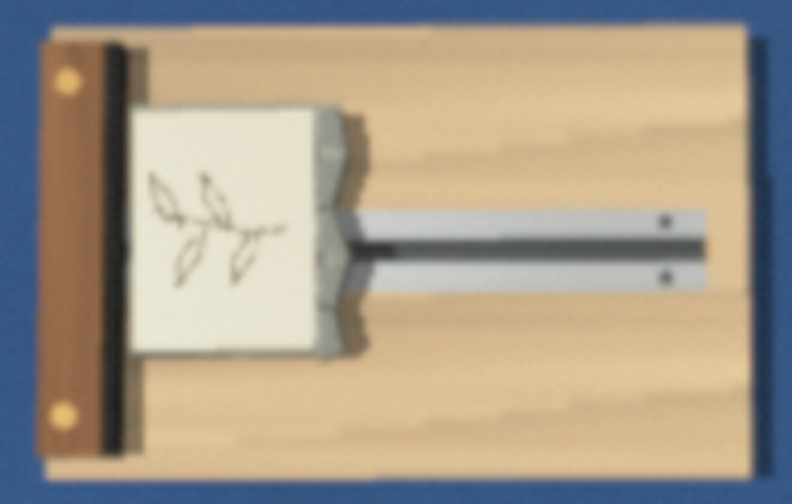

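View pics/top0b.png

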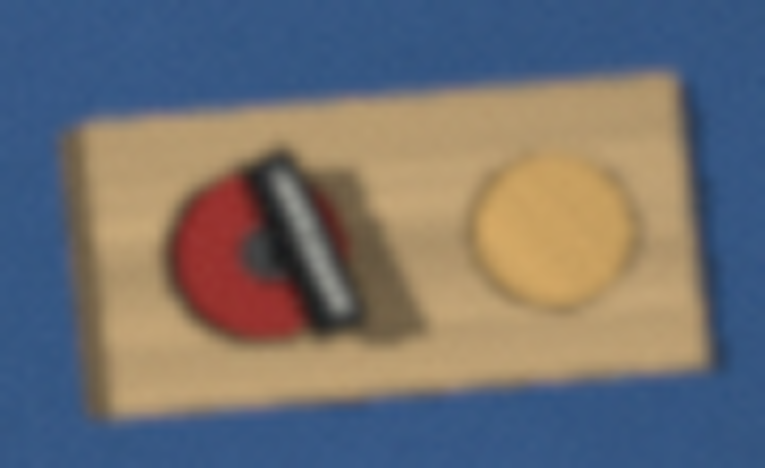

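View pics/side0b.png

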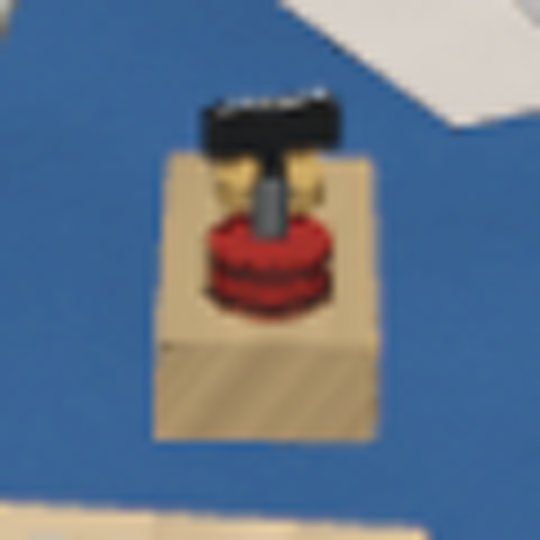

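```bash
cat >> h.py <<'E'
from scipy.spatial.transform import Rotation as Ro
def ray(ci,uv):
    f=200/np.tan(np.radians(ci['fovy'])/2)
    d=np.array([(uv[0]-ci['cx'])/f,(uv[1]-ci['cy'])/f]); s=d.copy()
    for _ in range(20): s=d/(1+ci['k1']*(s@s))
    R=np.array(ci['R']);t=np.array(ci['t'])
    return -R.T@t, R.T@np.array([s[0],s[1],1])
def onz(ci,uv,z):
    o,d=ray(ci,uv); return o+d*(z-o[2])/d[2]
def proj(ci,X):
    f=200/np.tan(np.radians(ci['fovy'])/2)
    c=np.array(ci['R'])@np.array(X)+np.array(ci['t']); s=c[:2]/c[2]; s=s*(1+ci['k1']*(s@s))
    return s*f+[ci['cx'],ci['cy']]
E
python3 - <<'E'
from h import *
c=optics.camera_info('top')
A=lambda p,z:onz(c,((p[0]+.5)/4.8-.5+220,(p[1]+.5)/4.8-.5+140),z)
B=lambda p,z:onz(c,((p[0]+.5)/8.5-.5+415,(p[1]+.5)/8.5-.5+180),z)
for p in [(50,27),(747,24),(752,477),(45,478),(370,250),(705,249)]: print('board',A(p,.034).round(4))
for p in [(130,108),(315,108),(315,352),(133,352)]: print('stone',A(p,.058).round(4))
for p in [(122,45),(126,455)]:print('pad',A(p,.058).round(4))
a,b=B((275,170),.116),B((345,312),.116); print(a,b,(a+b)/2,np.degrees(np.arctan2(*(a-b)[[1,0]])))
print('collar',B((262,255),.064))
print('block',[B(p,.04).round(4) for p in [(80,124),(680,72),(715,368),(105,418)]])
s=optics.camera_info('side')
C=lambda p,z:onz(s,((p[0]+.5)/9-.5+310,(p[1]+.5)/9-.5+130),z)
print('side handle top',C((214,108),.116),C((326,98),.116), 'collar top', C((270,240),.064))
E
```

```text
board [0.6641 0.2469 0.034 ]
board [ 0.6679 -0.0943  0.034 ]
board [ 0.4477 -0.097   0.034 ]
board [0.4439 0.2439 0.034 ]
board [0.5557 0.0884 0.034 ]
board [ 0.5575 -0.0742  0.034 ]
stone [0.621  0.2026 0.058 ]
stone [0.6217 0.114  0.058 ]
stone [0.5049 0.1121 0.058 ]
stone [0.5042 0.1987 0.058 ]
pad [0.6514 0.2071 0.058 ]
pad [0.4554 0.2009 0.058 ]
[ 0.53449343 -0.2418429   0.116     ] [ 0.49866282 -0.25906724  0.116     ] [ 0.51657813 -0.25045507  0.116     ] 25.67433015539896
collar [ 0.51554844 -0.24979075  0.064     ]
block [array([ 0.5519, -0.2063,  0.04  ]), array([ 0.5674, -0.368 ,  0.04  ]), array([ 0.4874, -0.376 ,  0.04  ]), array([ 0.4723, -0.2125,  0.04  ])]
side handle top [ 0.53578522 -0.23944619  0.116     ] [ 0.49712108 -0.2535274   0.116     ] collar top [ 0.51494062 -0.24234873  0.064     ]
```

```bash
cat >> h.py <<'E'
def plan(x=None,y=None,z=None,yaw=None):
    s=readout.get_state(); R=Ro.from_quat(s['tcp_rot']).as_matrix(); p=np.array(s['tcp_pos'])
    tgt=np.array([p[0] if x is None else x,p[1] if y is None else y,p[2] if z is None else z])
    d=R.T@(tgt-p)
    cy=np.arctan2(R[1,0],R[0,0]); 
    yw=cy if yaw is None else np.radians(yaw)
    T=Ro.from_matrix(np.array([[np.cos(yw),np.sin(yw),0],[np.sin(yw),-np.cos(yw),0],[0,0,-1]]))
    r=(Ro.from_matrix(R).inv()*T).as_rotvec()
    print('t',round(s['clock'],2),'pos',p.round(4),'yaw',round(np.degrees(cy),2),'w',round(s['gripper_width'],4),'F',np.round(s['force'],1))
    print('shift',(d/.08).round(4),'turn',(r/1.5).round(4))
E
python3 -c "
from h import *
plan(.516,-.250,.25,-64.3)"
```

```text
t 0.15 pos [ 0.1587 -0.5781  0.2446] yaw -74.66 w 0.0856 F [-0.7  0.8 -0.6]
shift [-2.7737 -5.3925 -0.0621] turn [-0.0002  0.001  -0.1205]
```

{"method": "move_arm", "body": {"motion": [[[-0.5,-1,0,0,0,0,1],[-0.5,-1,0,0,0,0,1],[-0.5,-1,0,0,0,0,1]]]}}

```text
clock: 0.4
tcp_pos: [0.2283, -0.5136, 0.244]
tcp_rot: [0.796, -0.606, -0.001, -0.003]
force: [0.5, 1.9, 0.4]
gripper_width: 0.0852
```

{"method": "move_arm", "body": {"motion": [[[-0.5,-1,0,0,0,0,1],[-0.5,-1,0,0,0,0,1],[-0.5,-1,0,0,0,0,1]]]}}

```text
clock: 0.65
tcp_pos: [0.2974, -0.4497, 0.2441]
tcp_rot: [0.796, -0.605, -0.002, -0.005]
force: [0.1, 0.8, 0.2]
gripper_width: 0.0853
```

{"method": "move_arm", "body": {"motion": [[[-0.5,-1,0,0,0,0,1],[-0.5,-1,0,0,0,0,1],[-0.5,-1,0,0,0,0,1]]]}}

```text
clock: 0.9
tcp_pos: [0.3664, -0.3861, 0.2447]
tcp_rot: [0.797, -0.604, -0.002, -0.006]
force: [-0.0, -0.2, 0.5]
gripper_width: 0.0853
```

{"method": "move_arm", "body": {"motion": [[[-0.5,-1,0,0,0,0,1],[-0.5,-1,0,0,0,0,1],[-0.5,-1,0,0,0,0,1]]]}}

```text
clock: 1.15
tcp_pos: [0.4355, -0.323, 0.2457]
tcp_rot: [0.798, -0.603, -0.002, -0.007]
force: [-0.9, -0.6, -0.6]
gripper_width: 0.0856
```

```bash
python3 -c "
from h import *
plan(.516,-.250,.25,-64.3)"
```

```text
t 1.15 pos [ 0.4355 -0.323   0.2457] yaw -74.16 w 0.0856 F [-0.9 -0.6 -0.6]
shift [-0.6033 -1.2174 -0.0362] turn [-0.0065  0.0071 -0.1147]
```

{"method": "move_arm", "body": {"motion": [[[-0.6,-1,-0.04,-0.0065,0.007,-0.1147,1],[-0.6,-1,-0.04,-0.0065,0.007,-0.1147,1],[-0.6,-1,-0.04,-0.0065,0.007,-0.1147,1],[-0.6,-1,-0.04,-0.0065,0.007,-0.1147,1],[-0.6,-1,-0.04,-0.0065,0.007,-0.1147,1]]]}}

```text
clock: 1.57
tcp_pos: [0.4993, -0.2552, 0.2499]
tcp_rot: [0.847, -0.531, -0.0, 0.0]
force: [-0.2, 0.3, -0.6]
gripper_width: 0.0853
```

```bash
python3 -c "
from h import *
plan(.516,-.250,.25,-64.3)
c=optics.camera_info('wrist'); snap('wrist','w1.png'); np.save('w1.npy',c,allow_pickle=True); print(-c['R'].T@c['t'], proj(c,[.516,-.25,.116]))
"
```

```text
t 1.57 pos [ 0.4993 -0.2552  0.2499] yaw -64.19 w 0.0853 F [-0.2  0.3 -0.6]
shift [ 0.0326 -0.2156 -0.001 ] turn [ 0.0006 -0.0001  0.0013]
[ 0.57239034 -0.21964387  0.37933649] [318.5357542  174.05869591]
```

View pics/w1.png

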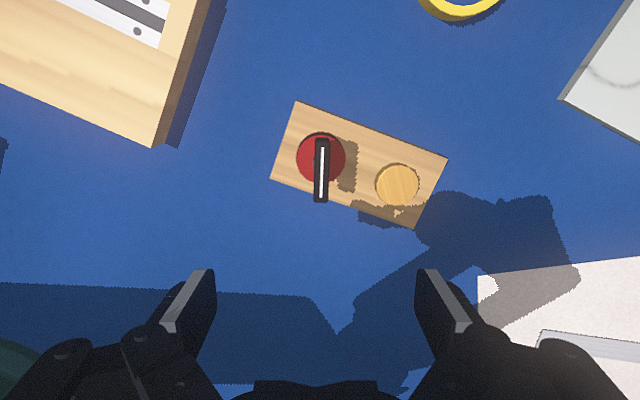

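The wrist view shows the handle's white line from about (322,147) to (321,197), so the yaw is nearly right. I'll enlarge it.

```bash
python3 -c "
import cv2
im=cv2.imread('pics/w1.png')
cv2.imwrite('pics/w1a.png',cv2.resize(im[120:215,280:370],None,fx=6,fy=6,interpolation=cv2.INTER_CUBIC))"
```

```text
(no output)
```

View pics/w1a.png

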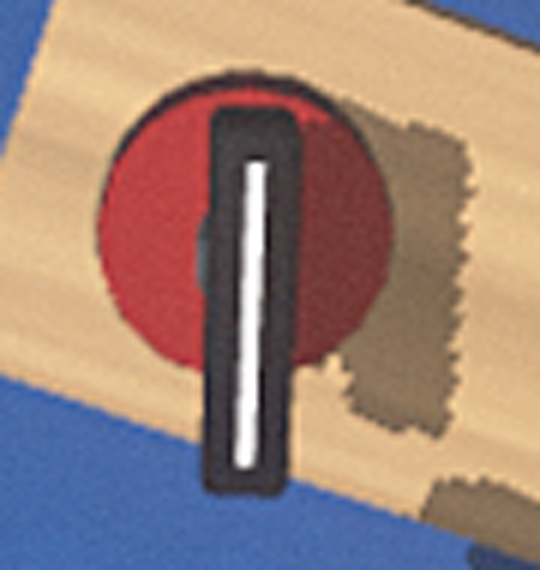

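```bash
python3 - <<'E'
from h import *
c=np.load('w1.npy',allow_pickle=True).item()
P=lambda p,z:onz(c,((p[0]+.5)/6-.5+280,(p[1]+.5)/6-.5+120),z)
a,b=P((257,162),.116),P((244,467),.116)
print(a,b,(a+b)/2,np.degrees(np.arctan2(*(a-b)[[1,0]])),np.linalg.norm(a-b))
print('collar',P((245,232),.062))
plan(*((a+b)/2)[:2],.25,-90+np.degrees(np.arctan2(*(a-b)[[1,0]])))
E
```

```text
[ 0.53659259 -0.24325643  0.116     ] [ 0.49936793 -0.25963087  0.116     ] [ 0.51798026 -0.25144365  0.116     ] 23.74380789934099 0.0406669147124507
collar [ 0.51873072 -0.25120273  0.062     ]
t 1.62 pos [ 0.4988 -0.2557  0.2499] yaw -64.27 w 0.0857 F [-0.1 -0.9 -0.6]
shift [ 0.0563 -0.2395 -0.0017] turn [0.0008 0.0001 0.0231]
```

{"method": "move_arm", "body": {"motion": [[[0.054,-0.236,0.4,0.001,0,0.0231,1],[0.054,-0.236,0.9,0.001,0,0.0231,1],[0.054,-0.236,0.9,0.001,0,0.0231,1],[0.054,-0.236,0.9,0.001,0,0.0231,1],[0.054,-0.236,0.9,0.001,0,0.0231,1]]]}}

```text
clock: 2.03
tcp_pos: [0.5171, -0.2527, 0.1789]
tcp_rot: [0.837, -0.547, 0.0, 0.0]
force: [-0.2, -0.1, 0.6]
gripper_width: 0.0857
```

```bash
python3 -c "
from h import *
plan(.5178,-.2513,.101,-66.2)
snap('wrist','w2.png')
"
```

```text
t 2.03 pos [ 0.5171 -0.2527  0.1789] yaw -66.33 w 0.0857 F [-0.2 -0.1  0.6]
shift [-0.0133 -0.015   0.9735] turn [-0.0001 -0.0002 -0.0015]
```

View pics/w2.png

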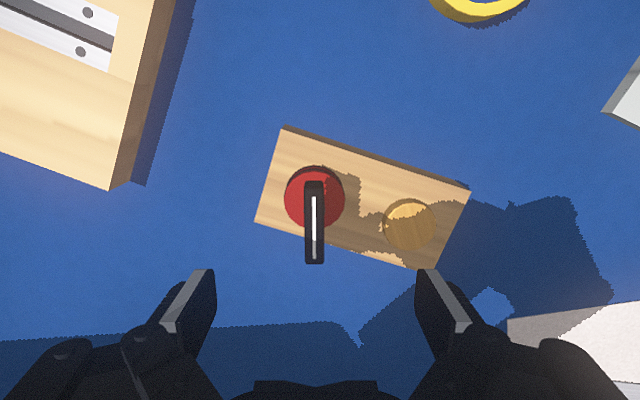

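{"method": "move_arm", "body": {"motion": [[[-0.013,-0.012,0.3,0,0,-0.001,1],[-0.013,-0.012,0.6,0,0,-0.001,0.3],[-0.013,-0.012,0.85,0,0,-0.001,0],[-0.013,-0.012,0.97,0,0,-0.001,-0.3],[-0.013,-0.012,0.97,0,0,-0.001,-0.4],[-0.013,-0.012,0.97,0,0,-0.001,-0.4],[-0.013,-0.012,0.97,0,0,-0.001,-0.4]]], "newtons": 60}}

```text
clock: 2.67
tcp_pos: [0.5197, -0.2526, 0.1039]
tcp_rot: [0.838, -0.546, 0.003, -0.0]
force: [-0.2, 0.2, 0.8]
gripper_width: 0.0256
```

```bash
python3 -c "
from h import *
plan(.5178,-.2513,.101,-66.2)
snap('wrist','w3.png')
"
```

```text
t 2.67 pos [ 0.5197 -0.2526  0.1039] yaw -66.24 w 0.0256 F [-0.2  0.2  0.8]
shift [-0.0245  0.0147  0.0364] turn [-0.0021 -0.0031 -0.0005]
```

View pics/w3.png

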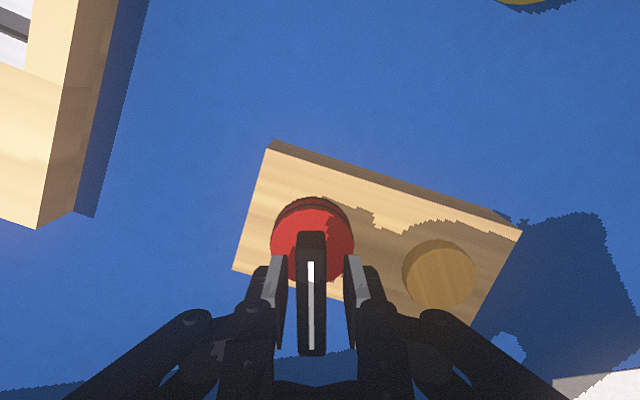

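{"method": "move_arm", "body": {"motion": [[[-0.012,0.015,0.036,0,0,0,-0.5],[-0.012,0.015,0.036,0,0,0,-0.7],[-0.012,0.015,0.036,0,0,0,-1],[-0.012,0.015,0.036,0,0,0,-1],[-0.012,0.015,0.036,0,0,0,-1],[-0.012,0.015,0.036,0,0,0,-1],[-0.012,0.015,0.036,0,0,0,-1]]], "newtons": 60}}

```text
clock: 3.3
tcp_pos: [0.5186, -0.2524, 0.1017]
tcp_rot: [0.838, -0.546, 0.003, 0.0]
force: [-0.2, 0.4, 6.1]
gripper_width: 0.0112
```

```bash
python3 -c "
from h import *
plan(.5178,-.2513,.101,-66.2)
"
```

```text
t 3.3 pos [ 0.5186 -0.2524  0.1017] yaw -66.23 w 0.0112 F [-0.2  0.4  6.1]
shift [-0.0167  0.0032  0.0092] turn [-0.0024 -0.0038 -0.0004]
```

{"method": "move_arm", "body": {"motion": [[[0,0,-0.1,0,0,0,-1],[0,0,-0.3,0,0,0,-1],[0,0,-0.6,0,0,0,-1],[0,0,-0.95,0.0024,0.004,0,-1],[0,0,-0.95,0.0024,0.004,0,-1],[0,0,-0.95,0.0024,0.004,0,-1]]]}}

```text
clock: 3.8
tcp_pos: [0.519, -0.2527, 0.1794]
tcp_rot: [0.838, -0.546, 0.009, 0.0]
force: [-0.5, -0.3, -2.4]
gripper_width: 0.0109
```

```bash
python3 -c "
from h import *
plan(.5568,.0049,.22,.6)
c=optics.camera_info('wrist');np.save('w4.npy',c,allow_pickle=True)
snap('wrist','w4.png');
"
```

```text
t 3.8 pos [ 0.519  -0.2527  0.1794] yaw -66.23 w 0.0109 F [-0.5 -0.3 -2.4]
shift [-2.7484 -1.7349 -0.5314] turn [ 2.000e-04 -1.210e-02 -7.775e-01]
```

View pics/w4.png

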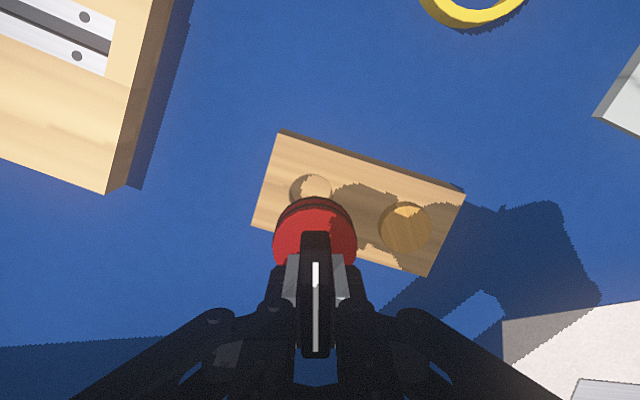

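{"method": "move_arm", "body": {"motion": [[[-0.3,-0.2,0,0,-0.012,0,-1],[-0.65,-0.4,0,0,-0.012,0,-1],[-0.95,-0.6,0,0,-0.012,0,-1],[-0.95,-0.6,0,0,-0.012,0,-1]]]}}

```text
clock: 4.18
tcp_pos: [0.5295, -0.1578, 0.1753]
tcp_rot: [0.838, -0.545, -0.004, -0.006]
force: [-0.3, 0.1, -2.0]
gripper_width: 0.011
```

{"method": "move_arm", "body": {"motion": [[[-0.4,-0.25,0,0,0,0,-1],[-0.9,-0.57,0,0,0,0,-1],[-0.9,-0.57,0,0,0,0,-1],[-0.9,-0.57,0,0,0,0,-1]]]}}

```text
clock: 4.52
tcp_pos: [0.5409, -0.0708, 0.1749]
tcp_rot: [0.839, -0.544, -0.006, -0.005]
force: [0.3, -1.0, -2.4]
gripper_width: 0.0112
```

```bash
python3 -c "
from h import *
plan(.5568,.0049,.18,.6)
"
```

```text
t 4.52 pos [ 0.5409 -0.0708  0.1749] yaw -65.9 w 0.0112 F [ 0.3 -1.  -2.4]
shift [-0.7834 -0.5682 -0.0505] turn [-0.0075  0.0079 -0.7738]
```

{"method": "move_arm", "body": {"motion": [[[-0.39,-0.28,-0.025,0,0,-0.08,-1],[-0.78,-0.565,-0.05,0,0,-0.16,-1],[-0.78,-0.565,-0.05,0,0,-0.24,-1],[-0.78,-0.565,-0.05,0,0,-0.32,-1],[-0.78,-0.565,-0.05,0,0,-0.4,-1],[-0.78,-0.565,-0.05,0,0,-0.48,-1],[-0.78,-0.565,-0.05,0,0,-0.56,-1],[-0.78,-0.565,-0.05,0,0,-0.64,-1],[-0.78,-0.565,-0.05,0,0,-0.72,-1],[-0.78,-0.565,-0.05,-0.0075,0.008,-0.774,-1],[-0.78,-0.565,-0.05,-0.0075,0.008,-0.774,-1],[-0.78,-0.565,-0.05,-0.0075,0.008,-0.774,-1],[-0.78,-0.565,-0.05,-0.0075,0.008,-0.774,-1]]]}}

```text
clock: 5.6
tcp_pos: [0.5564, 0.0039, 0.1794]
tcp_rot: [1.0, 0.004, -0.001, -0.0]
force: [-0.3, -0.1, -2.9]
gripper_width: 0.0108
```

```bash
python3 -c "
from h import *
plan(.5568,.0049,.18,.6)
c=optics.camera_info('wrist');np.save('w5.npy',c,allow_pickle=True)
snap('wrist','w5.png');
"
```

```text
t 5.6 pos [0.5564 0.0039 0.1794] yaw 0.45 w 0.0108 F [-0.3 -0.1 -2.9]
shift [ 0.0051 -0.0127 -0.0076] turn [-0.0001  0.0007 -0.0017]
```

View pics/w5.png

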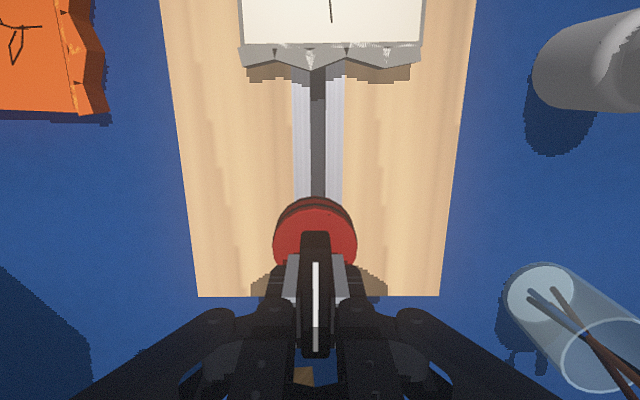

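```bash
python3 -c "
import cv2
im=cv2.imread('pics/w5.png')
cv2.imwrite('pics/w5a.png',cv2.resize(im[60:210,265:370],None,fx=4,fy=4,interpolation=cv2.INTER_CUBIC))
cv2.imwrite('pics/w5b.png',cv2.resize(im[190:365,255:375],None,fx=3.4,fy=3.4,interpolation=cv2.INTER_CUBIC))"
```

```text
(no output)
```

View pics/w5a.png

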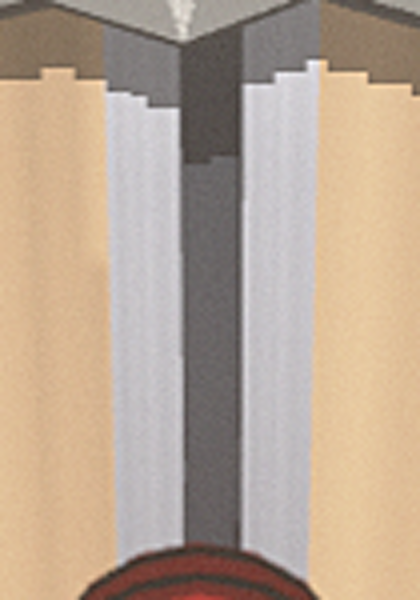

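View pics/w5b.png

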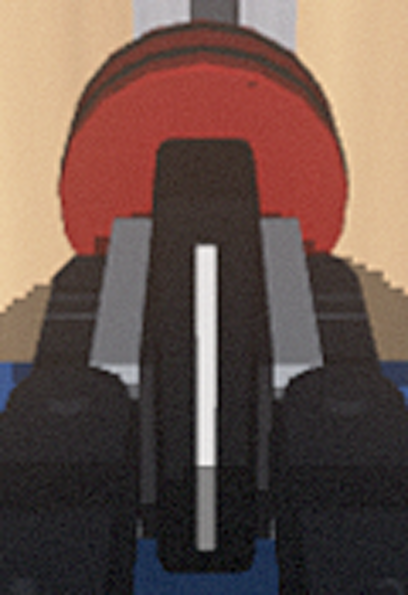

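```bash
python3 - <<'E'
from h import *
c=np.load('w5.npy',allow_pickle=True).item()
A=lambda p,z:onz(c,((p[0]+.5)/4-.5+265,(p[1]+.5)/4-.5+60),z)
B=lambda p,z:onz(c,((p[0]+.5)/3.4-.5+255,(p[1]+.5)/3.4-.5+190),z)
m=[]
for y in [190,540]:
    l=181+(y-150)*3/390; r=243-(y-150)*3/390
    a,b=A((l,y),.034),A((r,y),.034); m.append((a+b)/2); print(a,b,(a+b)/2)
d=m[0]-m[1]; print('yaw',np.degrees(np.arctan2(d[1],d[0])), 'x at y=.005',m[1]+d*(0.005-m[1][1])/d[1])
a,b=B((206,245),.1944),B((205,550),.1944); print(a,b,(a+b)/2, np.degrees(np.arctan2(*(a-b)[[1,0]])))
print('collar',B((65,180),.1424),B((345,180),.1424))
print('stone face', A((183,42),.05),A((183,42),.034))
E
```

```text
[0.55177668 0.07108852 0.034     ] [0.56355285 0.07117807 0.034     ] [0.55766477 0.0711333  0.034     ]
[0.55253341 0.00090768 0.034     ] [0.56419286 0.00100174 0.034     ] [0.55836313 0.00095471 0.034     ]
yaw 90.57014909696304 x at y=.005 [0.55832288 0.005      0.034     ]
[0.55638569 0.0239885  0.1944    ] [ 0.55657943 -0.01659691  0.1944    ] [0.55648256 0.00369579 0.1944    ] 90.27350534421139
collar [0.53453681 0.00739603 0.1424    ] [0.57804524 0.00775761 0.1424    ]
stone face [0.55225487 0.0967489  0.05      ] [0.55202027 0.09747745 0.034     ]
```

```bash
python3 -c "
from h import *
plan(.5581,.004,.116,.7)
"
```

```text
t 5.65 pos [0.5565 0.0041 0.1796] yaw 0.48 w 0.0107 F [ 0.1  0.8 -2.8]
shift [0.0199 0.001  0.7946] turn [-0.0001  0.0004 -0.0025]
```

{"method": "move_arm", "body": {"motion": [[[0.02,0.001,0.2,0,0,-0.0025,-1],[0.02,0.001,0.45,0,0,-0.0025,-1],[0.02,0.001,0.65,0,0,-0.0025,-1],[0.02,0.001,0.75,0,0,-0.0025,-1],[0.02,0.001,0.79,0,0,-0.0025,-1],[0.02,0.001,0.79,0,0,-0.0025,-1],[0.02,0.001,0.79,0,0,-0.0025,-1]]]}}

```text
clock: 6.23
tcp_pos: [0.5586, 0.0038, 0.1169]
tcp_rot: [1.0, 0.006, 0.0, -0.0]
force: [0.1, -0.8, -2.4]
gripper_width: 0.0108
```

```bash
python3 -c "
from h import *
plan(.5581,.004,.116,.7)
c=optics.camera_info('wrist');np.save('w6.npy',c,allow_pickle=True)
im=snap('wrist','w6.png');
im=cv2.imread('pics/w6.png')
cv2.imwrite('pics/w6a.png',cv2.resize(im[60:210,265:370],None,fx=4,fy=4,interpolation=cv2.INTER_CUBIC))
im=snap('side','s6.png');im=cv2.imread('pics/s6.png')
cv2.imwrite('pics/s6a.png',cv2.resize(im[130:280,250:370],None,fx=4,fy=4,interpolation=cv2.INTER_CUBIC))
"
```

```text
t 6.23 pos [0.5586 0.0038 0.1169] yaw 0.67 w 0.0108 F [ 0.1 -0.8 -2.4]
shift [-0.0061 -0.0021  0.0112] turn [-0.     -0.0001 -0.0003]
```

View pics/w6.png

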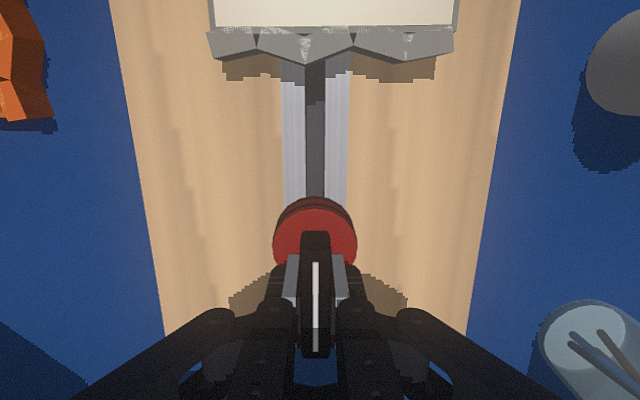

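View pics/w6a.png

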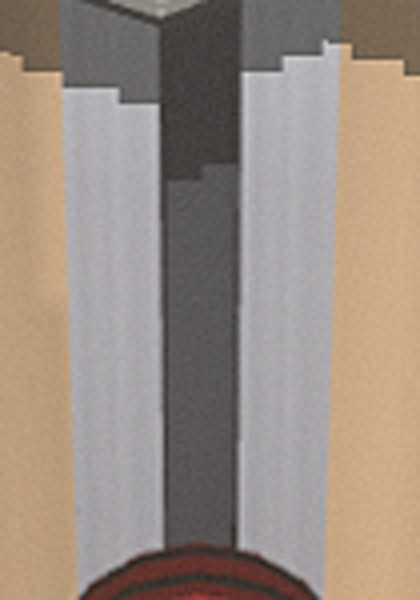

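View pics/s6a.png

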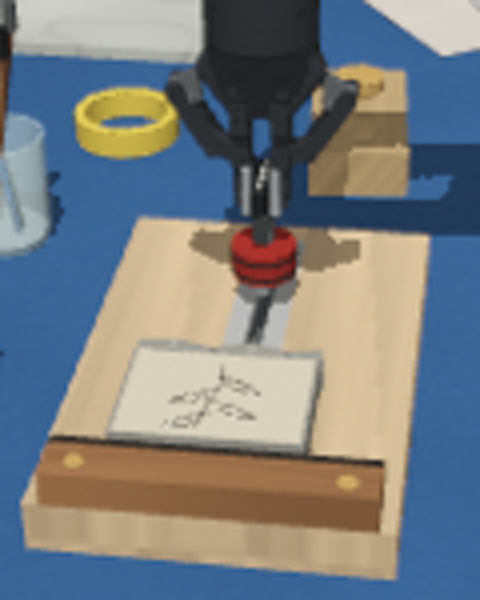

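```bash
python3 - <<'E'
from h import *
c=np.load('w6.npy',allow_pickle=True).item()
A=lambda p,z:onz(c,((p[0]+.5)/4-.5+265,(p[1]+.5)/4-.5+60),z)
m=[]
for y,l,r in [(200,160,240.5),(540,163.5,238.5)]:
    a,b=A((l,y),.034),A((r,y),.034); m.append((a+b)/2); print(a,b,m[-1])
d=m[0]-m[1]; print('yaw',np.degrees(np.arctan2(d[1],d[0])), 'x at y=.004',m[1]+d*(0.004-m[1][1])/d[1])
print('collar', (onz(c,(273.5,243),.079)+onz(c,(357.2,243),.079))/2)
print('handle',onz(c,(316,262),.1312),onz(c,(315.5,350),.1312))
E
```

```text
[0.55161653 0.07268602 0.034     ] [0.56357348 0.07282356 0.034     ] [0.557595   0.07275479 0.034     ]
[0.55226804 0.01990081 0.034     ] [0.56433093 0.02004057 0.034     ] [0.55829949 0.01997069 0.034     ]
yaw 90.76465104143969 x at y=.004 [0.55851264 0.004      0.034     ]
collar [0.55874617 0.00686286 0.079     ]
handle [0.55878362 0.02344527 0.1312    ] [ 0.5590692  -0.01655446  0.1312    ]
```

{"method": "move_arm", "body": {"motion": [[[-0.003,0,0.05,0,0,0,-1],[-0.003,0,0.1,0,0,0,-1],[-0.003,0,0.14,0,0,0,-1],[-0.003,0,0.17,0,0,0,-1],[-0.003,0,0.17,0,0,0,-1]]]}}

```text
clock: 6.75
tcp_pos: [0.5582, 0.0039, 0.1031]
tcp_rot: [1.0, 0.006, 0.0, 0.0]
force: [-0.2, -1.0, -2.5]
gripper_width: 0.0112
```

{"method": "move_arm", "body": {"motion": [[[0,0,0.02,0,0,0,-1],[0,0,0.04,0,0,0,-1],[0,0,0.06,0,0,0,-1],[0,0,0.06,0,0,0,-1]]]}}

```text
clock: 7.08
tcp_pos: [0.558, 0.0039, 0.0979]
tcp_rot: [1.0, 0.006, -0.0, -0.0]
force: [-0.5, 0.1, -2.3]
gripper_width: 0.0106
```

```bash
python3 -c "
from h import *
plan(.5585,.004,.0957,.7)
"
```

```text
t 7.08 pos [0.558  0.0039 0.0979] yaw 0.69 w 0.0106 F [-0.5  0.1 -2.3]
shift [ 0.0067 -0.0007  0.0275] turn [-0.      0.0004 -0.0001]
```

{"method": "move_arm", "body": {"motion": [[[0.003,0,0.008,0,0,0,-1],[0.003,0,0.016,0,0,0,-1],[0.003,0,0.024,0,0,0,-1],[0.003,0,0.032,0,0,0,-1],[0.003,0,0.04,0,0,0,-1],[0.003,0,0.04,0,0,0,-1]]]}}

```text
clock: 7.58
tcp_pos: [0.5583, 0.0039, 0.0957]
tcp_rot: [1.0, 0.006, -0.0, 0.0]
force: [-2.9, -1.1, 9.3]
gripper_width: 0.0108
```

{"method": "move_arm", "body": {"motion": [[[0,0,0.01,0,0,0,-1],[0,0,0.02,0,0,0,-1],[0,0,0.03,0,0,0,-1],[0,0,0.03,0,0,0,-1]]]}}

```text
clock: 7.92
tcp_pos: [0.5583, 0.0039, 0.0944]
tcp_rot: [1.0, 0.006, 0.0, 0.0]
force: [-4.1, 0.1, 9.3]
gripper_width: 0.0108
```

{"method": "move_arm", "body": {"motion": [[[-0.004,0,0.015,0,0,0,-1],[-0.006,0,0.03,0,0,0,-1],[-0.006,0,0.045,0,0,0,-1],[-0.006,0,0.05,0,0,0,-1],[-0.006,0,0.05,0,0,0,-1]]]}}

```text
clock: 8.33
tcp_pos: [0.5582, 0.0039, 0.0918]
tcp_rot: [1.0, 0.006, 0.001, 0.0]
force: [-4.1, 0.7, 11.3]
gripper_width: 0.0108
```

```bash
python3 -c "
from h import *
plan(.558,.004,.0907,-89.3)
plan(.558,.004,.0907,90.6);print(readout.get_state()['torque'],readout.get_state()['q'])
"
```

```text
t 8.33 pos [0.5582 0.0039 0.0918] yaw 0.7 w 0.0108 F [-4.1  0.7 11.3]
shift [-0.0023 -0.0017  0.0133] turn [-5.0000e-04 -9.0000e-04  1.0472e+00]
t 8.33 pos [0.5582 0.0039 0.0918] yaw 0.7 w 0.0108 F [-4.1  0.7 11.3]
shift [-0.0023 -0.0017  0.0133] turn [ 9.000e-04 -5.000e-04 -1.046e+00]
[0.14338    0.59238182 0.00487745] [-1.16699188e-01  4.82388471e-01  1.75913757e+00 -2.41703002e-04
  8.98617984e-01 -1.28768907e-01]
```

{"method": "move_arm", "body": {"motion": [[[-0.002,0,0.013,0,0,0.05,-1],[-0.002,0,0.013,0,0,0.12,-1],[-0.002,0,0.013,0,0,0.2,-1],[-0.002,0,0.013,0,0,0.28,-1],[-0.002,0,0.013,0,0,0.36,-1],[-0.002,0,0.013,0,0,0.36,-1]]]}}

```text
clock: 8.83
tcp_pos: [0.5601, 0.0037, 0.0927]
tcp_rot: [0.965, -0.264, 0.003, -0.0]
force: [-0.3, 0.4, 10.3]
gripper_width: 0.0114
```

```bash
python3 -c "
from h import *
plan(.558,.004,.0907,-89.3);print(readout.get_state()['torque'],readout.get_state()['q'])
"
```

```text
t 8.83 pos [0.5601 0.0037 0.0927] yaw -30.61 w 0.0114 F [-0.3  0.4 10.3]
shift [-0.0243  0.0101  0.0248] turn [-0.0033 -0.0025  0.6829]
[ 0.00723057  0.06845564 -0.1520715 ] [-1.16654541e-01  4.81361184e-01  1.75783245e+00 -9.60526735e-05
  8.96432604e-01  4.17649019e-01]
```

{"method": "move_arm", "body": {"motion": [[[-0.012,0.005,0.025,-0.003,-0.0025,0.04,-1],[-0.02,0.008,0.03,-0.003,-0.0025,0.1,-1],[-0.02,0.008,0.03,-0.003,-0.0025,0.17,-1],[-0.02,0.008,0.03,-0.003,-0.0025,0.24,-1],[-0.02,0.008,0.03,-0.003,-0.0025,0.3,-1],[-0.02,0.008,0.03,-0.003,-0.0025,0.34,-1],[-0.02,0.008,0.03,-0.003,-0.0025,0.34,-1]]]}}

```text
clock: 9.42
tcp_pos: [0.5601, 0.0042, 0.0922]
tcp_rot: [0.866, -0.5, 0.002, -0.001]
force: [-1.7, 2.1, 11.0]
gripper_width: 0.0111
```

```bash
python3 -c "
from h import *
plan(.558,.004,.0907,-89.3);print(readout.get_state()['torque'],readout.get_state()['q'])
"
```

```text
t 9.42 pos [0.5601 0.0042 0.0922] yaw -60.02 w 0.0111 F [-1.7  2.1 11. ]
shift [-0.0112  0.0241  0.0183] turn [-0.0024 -0.0014  0.3407]
[ 0.27202341  0.18395005 -0.09926197] [-1.15416601e-01  4.82914384e-01  1.75656405e+00 -8.45891655e-04
  8.98008663e-01  9.32659126e-01]
```

{"method": "move_arm", "body": {"motion": [[[-0.008,0.015,0.025,-0.002,-0.001,0.04,-1],[-0.008,0.02,0.025,-0.002,-0.001,0.1,-1],[-0.008,0.02,0.025,-0.002,-0.001,0.17,-1],[-0.008,0.02,0.025,-0.002,-0.001,0.24,-1],[-0.008,0.02,0.025,-0.002,-0.001,0.3,-1],[-0.008,0.02,0.025,-0.002,-0.001,0.34,-1],[-0.008,0.02,0.025,-0.002,-0.001,0.34,-1],[-0.008,0.02,0.025,-0.002,-0.001,0.34,-1]]]}}

```text
clock: 10.08
tcp_pos: [0.56, 0.0042, 0.0921]
tcp_rot: [0.712, -0.703, 0.002, -0.001]
force: [-1.8, 2.3, 11.4]
gripper_width: 0.011
```

```bash
python3 -c "
from h import *
plan(.558,.004,.0907,-89.3);print(readout.get_state()['torque'],readout.get_state()['q'])
c=optics.camera_info('wrist');np.save('w7.npy',c,allow_pickle=True)
snap('wrist','w7.png');snap('side','s7.png')
im=cv2.imread('pics/s7.png')
cv2.imwrite('pics/s7a.png',cv2.resize(im[130:280,250:370],None,fx=4,fy=4,interpolation=cv2.INTER_CUBIC))
"
```

```text
t 10.08 pos [0.56   0.0042 0.0921] yaw -89.27 w 0.011 F [-1.8  2.3 11.4]
shift [0.0025 0.025  0.017 ] turn [-0.0029 -0.0002  0.0003]
[ 0.26635684  0.30774169 -0.05847557] [-1.16007077e-01  4.82806875e-01  1.75718019e+00  4.15649281e-04
  8.97289106e-01  1.44186398e+00]
```

View pics/w7.png

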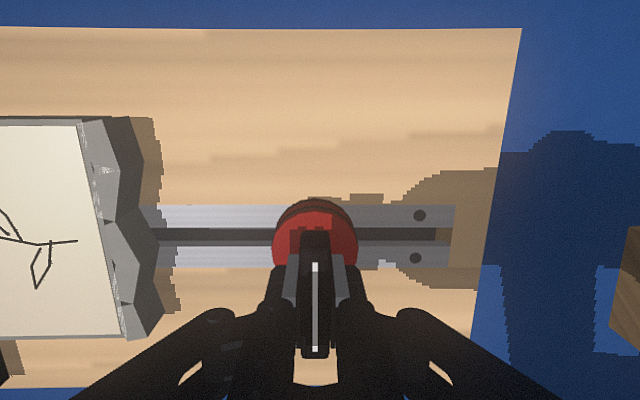

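View pics/s7a.png

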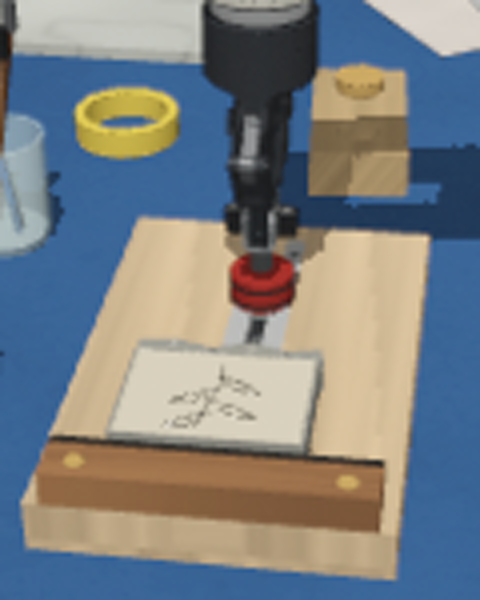

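{"method": "move_arm", "body": {"motion": [[[-0.02,0.01,0.03,0,0,0,-1],[-0.05,0.01,0.03,0,0,0,-1],[-0.09,0.01,0.03,0,0,0,-1],[-0.13,0.01,0.03,0,0,0,-1],[-0.17,0.01,0.03,0,0,0,-1],[-0.21,0.01,0.03,0,0,0,-1],[-0.25,0.01,0.03,0,0,0,-1]]]}}

```text
clock: 10.77
tcp_pos: [0.5599, 0.0216, 0.0914]
tcp_rot: [0.712, -0.702, 0.004, -0.001]
force: [-4.1, -10.3, 11.8]
gripper_width: 0.0107
```

```bash
python3 -c "
from h import *
plan(.558,.060,.0907,-89.3);print(readout.get_state()['torque'])
"
```

```text
t 10.77 pos [0.5599 0.0216 0.0914] yaw -89.17 w 0.0107 F [ -4.1 -10.3  11.8]
shift [-0.4805  0.0165  0.0065] turn [-0.0042 -0.0033  0.0015]
[-2.14429923  0.71642907 -0.03520322]
```

{"method": "move_arm", "body": {"motion": [[[-0.03,0.02,0.015,-0.004,-0.003,0,-1],[-0.07,0.03,0.015,-0.004,-0.003,0,-1],[-0.11,0.03,0.015,-0.004,-0.003,0,-1],[-0.15,0.03,0.015,-0.004,-0.003,0,-1],[-0.19,0.03,0.015,-0.004,-0.003,0,-1],[-0.22,0.03,0.015,-0.004,-0.003,0,-1],[-0.25,0.03,0.015,-0.004,-0.003,0,-1]]]}}

```text
clock: 11.35
tcp_pos: [0.5594, 0.0394, 0.0922]
tcp_rot: [0.713, -0.702, 0.003, -0.0]
force: [-1.0, -8.7, 12.6]
gripper_width: 0.0111
```

```bash
python3 -c "
from h import *
plan(.558,.060,.0907,-89.3);print(readout.get_state()['torque'])
"
```

```text
t 11.35 pos [0.5594 0.0394 0.0922] yaw -89.1 w 0.0111 F [-1.  -8.7 12.6]
shift [-0.2577  0.0141  0.0172] turn [-0.0033 -0.0029  0.0024]
[-1.76413025  0.1895597   0.03169361]
```

{"method": "move_arm", "body": {"motion": [[[-0.03,0.02,0.017,-0.003,-0.003,0.0024,-1],[-0.06,0.025,0.017,-0.003,-0.003,0.0024,-1],[-0.09,0.025,0.017,-0.003,-0.003,0.0024,-1],[-0.12,0.025,0.017,-0.003,-0.003,0.0024,-1],[-0.15,0.025,0.017,-0.003,-0.003,0.0024,-1],[-0.18,0.025,0.017,-0.003,-0.003,0.0024,-1],[-0.21,0.025,0.017,-0.003,-0.003,0.0024,-1],[-0.24,0.025,0.017,-0.003,-0.003,0.0024,-1]]]}}

```text
clock: 12.02
tcp_pos: [0.5592, 0.0565, 0.0927]
tcp_rot: [0.712, -0.702, 0.003, -0.0]
force: [-1.4, -8.8, 10.1]
gripper_width: 0.0112
```

```bash
python3 -c "
from h import *
plan(.558,.070,.0907,-89.3);print(readout.get_state()['torque'])
c=optics.camera_info('wrist');np.save('w8.npy',c,allow_pickle=True)
snap('wrist','w8.png')
"
```

```text
t 12.02 pos [0.5592 0.0565 0.0927] yaw -89.23 w 0.0112 F [-1.4 -8.8 10.1]
shift [-0.1691  0.013   0.0239] turn [-0.0031 -0.0023  0.0008]
[-1.76055089  0.2340825  -0.00962982]
```

View pics/w8.png

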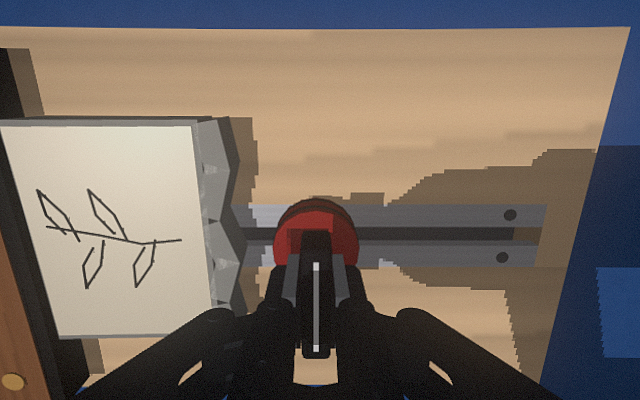

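{"method": "move_arm", "body": {"motion": [[[-0.03,0.02,0.022,-0.003,-0.002,0,-1],[-0.06,0.02,0.022,-0.003,-0.002,0,-1],[-0.08,0.02,0.022,-0.003,-0.002,0,-1],[-0.1,0.02,0.022,-0.003,-0.002,0,-1],[-0.12,0.02,0.022,-0.003,-0.002,0,-1],[-0.135,0.02,0.022,-0.003,-0.002,0,-1]]]}}

```text
clock: 12.57
tcp_pos: [0.5592, 0.0656, 0.0927]
tcp_rot: [0.712, -0.702, 0.003, 0.0]
force: [-2.0, -9.2, 10.6]
gripper_width: 0.0108
```

{"method": "move_arm", "body": {"motion": [[[-0.025,0.015,0.022,-0.003,-0.002,0,-1],[-0.04,0.015,0.022,-0.003,-0.002,0,-1],[-0.055,0.015,0.022,-0.003,-0.002,0,-1],[-0.065,0.015,0.022,-0.003,-0.002,0,-1]]]}}

```text
clock: 12.9
tcp_pos: [0.5592, 0.0687, 0.0927]
tcp_rot: [0.713, -0.701, 0.002, 0.001]
force: [-2.7, -8.5, 10.8]
gripper_width: 0.0109
```

{"method": "move_arm", "body": {"motion": [[[-0.025,0.015,0.022,-0.003,-0.002,0,-1],[-0.04,0.015,0.022,-0.003,-0.002,0,-1],[-0.055,0.015,0.022,-0.003,-0.002,0,-1],[-0.065,0.015,0.022,-0.003,-0.002,0,-1]]]}}

```text
clock: 13.23
tcp_pos: [0.5593, 0.0719, 0.0926]
tcp_rot: [0.713, -0.701, 0.002, 0.002]
force: [-1.7, -8.4, 12.0]
gripper_width: 0.0107
```

{"method": "move_arm", "body": {"motion": [[[-0.025,0.015,0.022,-0.003,-0.002,0,-1],[-0.035,0.015,0.022,-0.003,-0.002,0,-1],[-0.045,0.015,0.022,-0.003,-0.002,0,-1],[-0.055,0.015,0.022,-0.003,-0.002,0,-1]]]}}

```text
clock: 13.57
tcp_pos: [0.5592, 0.0742, 0.0926]
tcp_rot: [0.713, -0.701, 0.001, 0.002]
force: [-1.8, -8.3, 11.2]
gripper_width: 0.0107
```

```bash
python3 -c "
from h import *
plan(.558,.070,.0927,-89.3);print(readout.get_state()['torque'])
c=optics.camera_info('wrist');np.save('w9.npy',c,allow_pickle=True)
snap('wrist','w9.png')
"
```

```text
t 13.57 pos [0.5592 0.0742 0.0926] yaw -88.97 w 0.0107 F [-1.8 -8.3 11.2]
shift [ 0.0525  0.0164 -0.0014] turn [ 0.0011 -0.0036  0.0039]
[-1.71153656  0.34525344 -0.07992817]
```

View pics/w9.png

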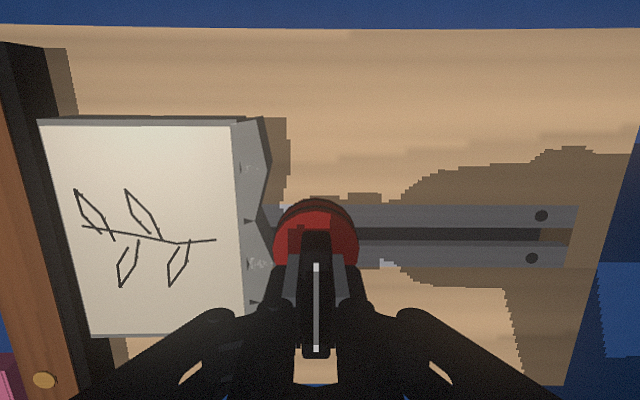

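{"method": "move_arm", "body": {"motion": [[[-0.025,0.015,0.022,0.001,-0.003,0.004,-1],[-0.033,0.015,0.022,0.001,-0.003,0.004,-1],[-0.041,0.015,0.022,0.001,-0.003,0.004,-1],[-0.048,0.015,0.022,0.001,-0.003,0.004,-1]]]}}

```text
clock: 13.95
tcp_pos: [0.5592, 0.0751, 0.0925]
tcp_rot: [0.712, -0.702, 0.003, 0.001]
force: [-1.7, -12.5, 11.5]
gripper_width: 0.0109
```

{"method": "move_arm", "body": {"motion": [[[-0.025,0.015,0.022,0,-0.003,0,-1],[-0.033,0.015,0.022,0,-0.003,0,-1],[-0.041,0.015,0.022,0,-0.003,0,-1],[-0.048,0.015,0.022,0,-0.003,0,-1]]]}}

```text
clock: 14.28
tcp_pos: [0.5591, 0.0757, 0.0925]
tcp_rot: [0.713, -0.701, 0.004, 0.001]
force: [-3.4, -13.1, 11.7]
gripper_width: 0.0109
```

{"method": "move_arm", "body": {"motion": [[[-0.03,0.015,0.022,0,-0.003,0,-1],[-0.04,0.015,0.022,0,-0.003,0,-1],[-0.05,0.015,0.022,0,-0.003,0,-1],[-0.06,0.015,0.022,0,-0.003,0,-1]]]}}

```text
clock: 14.62
tcp_pos: [0.5589, 0.0773, 0.0924]
tcp_rot: [0.713, -0.701, 0.005, 0.0]
force: [-2.4, -13.1, 11.0]
gripper_width: 0.011
```

{"method": "move_arm", "body": {"motion": [[[-0.03,0.015,0.022,0,-0.003,0,-1],[-0.04,0.015,0.022,0,-0.003,0,-1],[-0.05,0.015,0.022,0,-0.003,0,-1],[-0.06,0.015,0.022,0,-0.003,0,-1]]]}}

```text
clock: 14.95
tcp_pos: [0.5589, 0.0789, 0.0923]
tcp_rot: [0.714, -0.7, 0.006, -0.0]
force: [-2.1, -13.2, 11.4]
gripper_width: 0.011
```

```bash
python3 -c "
from h import *
plan(.558,.080,.0927,-89.3);print(readout.get_state()['torque'])
c=optics.camera_info('wrist');np.save('w10.npy',c,allow_pickle=True)
snap('wrist','w10.png')
"
```

```text
t 14.95 pos [0.5589 0.0789 0.0923] yaw -88.86 w 0.011 F [ -2.1 -13.2  11.4]
shift [-0.014   0.0105 -0.0049] turn [-0.0062 -0.0058  0.0052]
[-2.62005376  0.45980902  0.06264837]
```

View pics/w10.png

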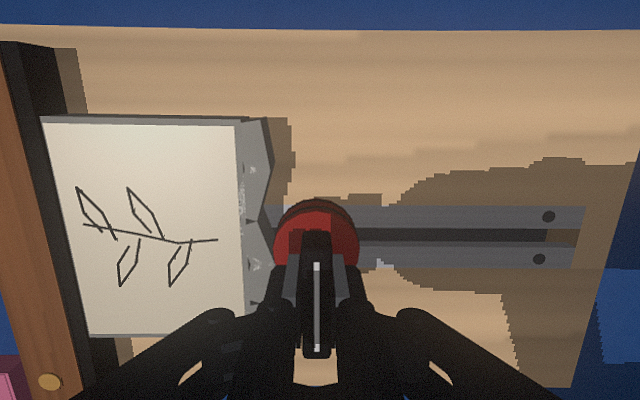

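{"method": "move_arm", "body": {"motion": [[[-0.03,0.012,0.02,-0.005,-0.005,0.005,-1],[-0.04,0.012,0.02,-0.005,-0.005,0.005,-1],[-0.05,0.012,0.02,-0.005,-0.005,0.005,-1],[-0.06,0.012,0.02,-0.005,-0.005,0.005,-1]]]}}

```text
clock: 15.33
tcp_pos: [0.559, 0.0807, 0.0923]
tcp_rot: [0.712, -0.702, 0.004, 0.001]
force: [-2.6, -13.0, 11.4]
gripper_width: 0.0112
```

{"method": "move_arm", "body": {"motion": [[[-0.03,0.012,0.02,-0.005,-0.005,0,-1],[-0.04,0.012,0.02,-0.005,-0.005,0,-1],[-0.05,0.012,0.02,-0.005,-0.005,0,-1],[-0.06,0.012,0.02,-0.005,-0.005,0,-1]]]}}

```text
clock: 15.67
tcp_pos: [0.5592, 0.0817, 0.0924]
tcp_rot: [0.713, -0.701, 0.002, 0.002]
force: [-2.5, -16.6, 11.7]
gripper_width: 0.0111
```

```bash
python3 -c "
from h import *
plan(.558,.080,.0927,-89.3);print(readout.get_state()['torque'])
im=snap('top','t11.png')
im=cv2.imread('pics/t11.png')
cv2.imwrite('pics/t11a.png',cv2.resize(im[140:245,220:385],None,fx=4.8,fy=4.8,interpolation=cv2.INTER_CUBIC))
"
```

```text
t 15.67 pos [0.5592 0.0817 0.0924] yaw -89.04 w 0.0111 F [ -2.5 -16.6  11.7]
shift [ 0.0208  0.0157 -0.0039] turn [ 0.0007 -0.0035  0.003 ]
[-3.34519887  0.34960633 -0.02461923]
```

View pics/t11a.png

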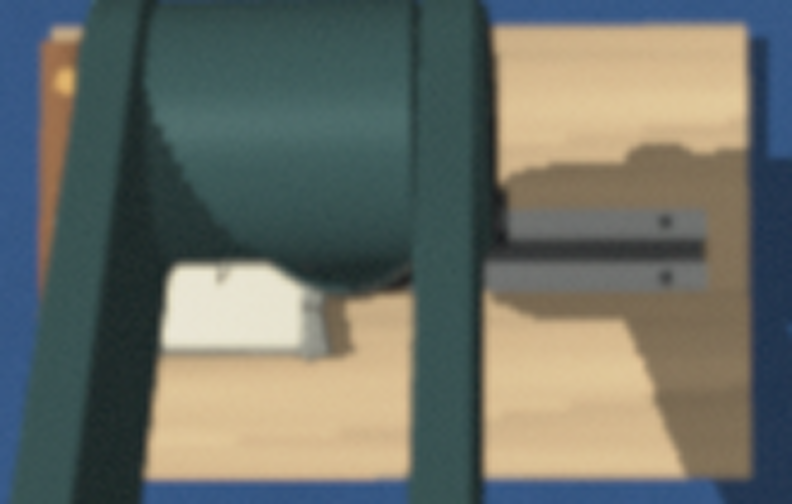

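{"method": "move_arm", "body": {"motion": [[[-0.04,0.014,0.02,0,-0.003,0.003,-1],[-0.05,0.014,0.02,0,-0.003,0.003,-1],[-0.06,0.014,0.02,0,-0.003,0.003,-1],[-0.065,0.014,0.02,0,-0.003,0.003,-1]]]}}

```text
clock: 16.05
tcp_pos: [0.5592, 0.0824, 0.0924]
tcp_rot: [0.712, -0.702, 0.003, 0.003]
force: [-3.2, -19.6, 10.9]
gripper_width: 0.0109
```

```bash
python3 -c "
from h import *
plan(.558,.080,.0927,-89.3);print(readout.get_state()['torque'])
im=snap('wrist','w12.png')
"
```

```text
t 16.05 pos [0.5592 0.0824 0.0924] yaw -89.14 w 0.0109 F [ -3.2 -19.6  10.9]
shift [ 0.0297  0.0151 -0.0032] turn [-0.0008 -0.0057  0.0019]
[-3.81181948  0.33264781  0.01973983]
```

View pics/w12.png

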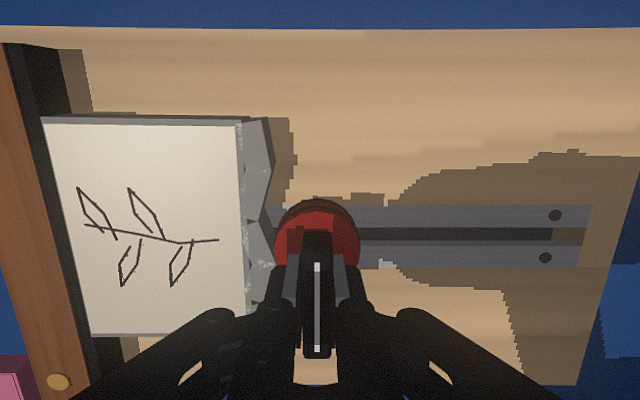

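{"method": "move_arm", "body": {"motion": [[[-0.05,0.014,0.02,0,-0.004,0.002,-1],[-0.06,0.014,0.02,0,-0.004,0.002,-1],[-0.068,0.014,0.02,0,-0.004,0.002,-1],[-0.075,0.014,0.02,0,-0.004,0.002,-1]]]}}

```text
clock: 16.43
tcp_pos: [0.5592, 0.0832, 0.0925]
tcp_rot: [0.712, -0.702, 0.005, 0.003]
force: [-1.5, -22.2, 11.4]
gripper_width: 0.0113
```

```bash
python3 -c "
from h import *
plan(.558,.080,.0927,-89.3);print(readout.get_state()['torque'])
"
```

```text
t 16.43 pos [0.5592 0.0832 0.0925] yaw -89.13 w 0.0113 F [ -1.5 -22.2  11.4]
shift [ 0.0397  0.0153 -0.0026] turn [-0.0022 -0.0075  0.002 ]
[-4.38802522  0.44437765  0.01044806]
```

{"method": "move_arm", "body": {"motion": [[[-0.06,0.014,0.02,0,-0.004,0.002,-1],[-0.07,0.014,0.02,0,-0.004,0.002,-1],[-0.078,0.014,0.02,0,-0.004,0.002,-1],[-0.084,0.014,0.02,0,-0.004,0.002,-1]]]}}

```text
clock: 16.77
tcp_pos: [0.5592, 0.0842, 0.0924]
tcp_rot: [0.713, -0.702, 0.007, 0.003]
force: [-1.9, -24.3, 11.2]
gripper_width: 0.0112
```

```bash
python3 -c "
from h import *
plan(.558,.080,.0927,-89.3);print(readout.get_state()['torque'])
"
```

```text
t 16.77 pos [0.5592 0.0842 0.0924] yaw -89.11 w 0.0112 F [ -1.9 -24.3  11.2]
shift [ 0.0528  0.0154 -0.0032] turn [-0.0035 -0.0098  0.0022]
[-4.75879905  0.37470408 -0.00573973]
```

{"method": "move_arm", "body": {"motion": [[[-0.07,0.014,0.02,0,-0.002,0.002,-1],[-0.08,0.014,0.02,0,-0.002,0.002,-1],[-0.086,0.014,0.02,0,-0.002,0.002,-1],[-0.09,0.014,0.02,0,-0.002,0.002,-1]]]}}

```text
clock: 17.1
tcp_pos: [0.5591, 0.085, 0.0924]
tcp_rot: [0.713, -0.701, 0.01, 0.005]
force: [-1.2, -27.4, 11.4]
gripper_width: 0.0111
```

```bash
python3 -c "
from h import *
plan(.558,.080,.0927,-89.3);print(readout.get_state()['torque'])
"
```

```text
t 17.1 pos [0.5591 0.085  0.0924] yaw -89.07 w 0.0111 F [ -1.2 -27.4  11.4]
shift [ 0.0629  0.0152 -0.0027] turn [-0.0048 -0.0149  0.0027]
[-5.23270037  0.33562381 -0.02056992]
```

{"method": "move_arm", "body": {"motion": [[[-0.078,0.014,0.012,0,-0.002,0,-1],[-0.078,0.014,0.004,0,-0.002,0,-1],[-0.078,0.014,-0.004,0,-0.002,0,-1],[-0.078,0.014,-0.012,0,-0.002,0,-1],[-0.078,0.014,-0.016,0,-0.002,0,-1],[-0.078,0.014,-0.02,0,-0.002,0,-1]]]}}

```text
clock: 17.6
tcp_pos: [0.5587, 0.0852, 0.093]
tcp_rot: [0.714, -0.7, 0.013, 0.008]
force: [5.4, -25.9, -15.7]
gripper_width: 0.0112
```

```bash
python3 -c "
from h import *
plan(.558,.080,.0927,-89.3);print(readout.get_state()['torque'])
im=snap('wrist','w13.png')
"
```

```text
t 17.6 pos [0.5587 0.0852 0.093 ] yaw -88.9 w 0.0112 F [  5.4 -25.9 -15.7]
shift [0.0647 0.0096 0.0053] turn [-0.0049 -0.0195  0.0048]
[-4.56400337e+00 -8.70169290e-01  3.23878897e-04]
```

View pics/w13.png

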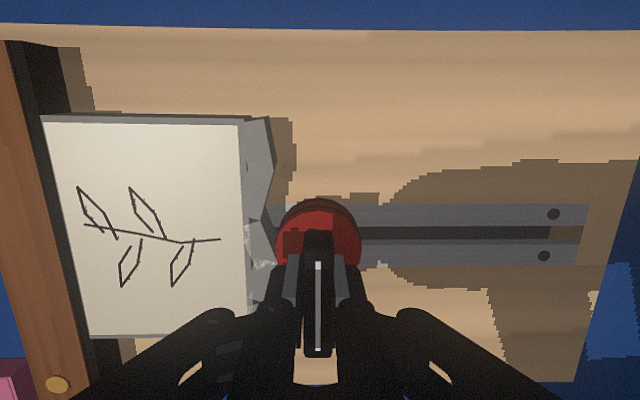

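{"method": "move_arm", "body": {"motion": [[[-0.075,0.005,-0.003,0,0,0,-1],[-0.065,0.005,-0.003,0,0,0,-1],[-0.055,0.005,-0.003,0,0,0,-1],[-0.045,0.005,-0.003,0,0,0,-1],[-0.035,0.005,-0.003,0,0,0,-1],[-0.028,0.005,-0.003,0,0,0,-1]]]}}

```text
clock: 18.15
tcp_pos: [0.5588, 0.0843, 0.0929]
tcp_rot: [0.714, -0.7, 0.015, 0.009]
force: [1.2, -11.5, -5.5]
gripper_width: 0.011
```

```bash
python3 -c "
from h import *
plan(.558,.080,.0927,-89.3);print(readout.get_state()['torque'])
"
```

```text
t 18.15 pos [0.5588 0.0843 0.0929] yaw -88.85 w 0.011 F [  1.2 -11.5  -5.5]
shift [0.0531 0.0108 0.0041] turn [-0.0051 -0.0225  0.0053]
[-1.99347735 -0.28787247 -0.01910096]
```

{"method": "move_arm", "body": {"motion": [[[-0.025,0.003,0,0,0,0,-1],[-0.02,0.003,0,0,0,0,-1],[-0.015,0.003,0,0,0,0,-1],[-0.01,0.003,0,0,0,0,-1]]]}}

```text
clock: 18.48
tcp_pos: [0.5589, 0.0838, 0.0929]
tcp_rot: [0.714, -0.7, 0.015, 0.01]
force: [0.7, -5.0, -2.3]
gripper_width: 0.011
```

```bash
python3 -c "
from h import *
plan(.558,.080,.0927,-89.3);print(readout.get_state()['torque'])
"
```

```text
t 18.48 pos [0.5589 0.0838 0.0929] yaw -88.84 w 0.011 F [ 0.7 -5.  -2.3]
shift [0.0472 0.0117 0.0041] turn [-0.0054 -0.0236  0.0054]
[-0.49846965  0.00843558 -0.04011427]
```

{"method": "move_arm", "body": {"motion": [[[-0.006,0,0,0,0,0,-0.7],[-0.004,0,0,0,0,0,-0.6],[-0.002,0,0,0,0,0,-0.5],[0,0,0,0,0,0,-0.4],[0,0,0,0,0,0,-0.3],[0,0,0,0,0,0,-0.3]]]}}

```text
clock: 18.98
tcp_pos: [0.559, 0.0841, 0.0931]
tcp_rot: [0.714, -0.7, 0.016, 0.009]
force: [0.3, 0.5, -0.7]
gripper_width: 0.03
```

```bash
python3 -c "
from h import *
plan(.558,.080,.16,-89.3);print(readout.get_state()['torque'])
c=optics.camera_info('wrist');np.save('w14.npy',c,allow_pickle=True)
im=snap('wrist','w14.png')
"
```

```text
t 18.98 pos [0.559  0.0841 0.0931] yaw -88.84 w 0.03 F [ 0.3  0.5 -0.7]
shift [ 0.08    0.0066 -0.8344] turn [-0.0057 -0.0235  0.0055]
[0.04190105 0.01634786 0.04177458]
```

View pics/w14.png

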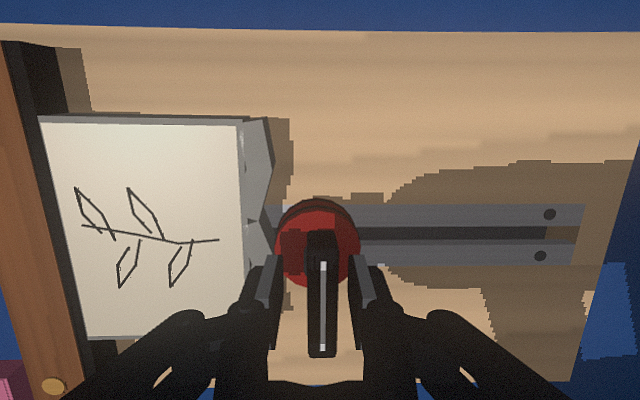

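{"method": "move_arm", "body": {"motion": [[[0.005,0,-0.1,0,0,0,-0.1],[0.01,0,-0.3,0,0,0,-0.1],[0.02,0,-0.6,0,0,0,-0.1],[0.03,0,-0.95,0,0,0,0],[0.03,0,-0.95,0,0,0,0]]]}}

```text
clock: 19.45
tcp_pos: [0.5617, 0.0847, 0.1746]
tcp_rot: [0.714, -0.7, 0.018, 0.006]
force: [1.2, 0.4, 1.0]
gripper_width: 0.0426
```

```bash
python3 -c "
from h import *
plan(.558,.080,.16,-89.3)
c=optics.camera_info('wrist');np.save('w15.npy',c,allow_pickle=True)
im=snap('wrist','w15.png');snap('side','s15.png')
im=cv2.imread('pics/s15.png')
cv2.imwrite('pics/s15a.png',cv2.resize(im[130:280,250:370],None,fx=4,fy=4,interpolation=cv2.INTER_CUBIC))
"
```

```text
t 19.45 pos [0.5617 0.0847 0.1746] yaw -88.83 w 0.0426 F [1.2 0.4 1. ]
shift [0.0508 0.0505 0.1833] turn [-0.0115 -0.0233  0.0056]
```

View pics/w15.png

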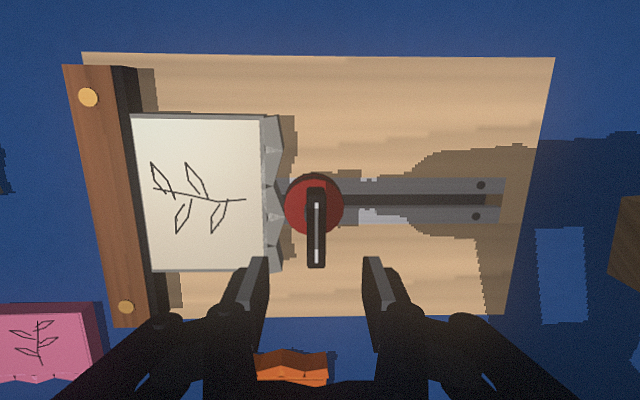

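View pics/s15a.png

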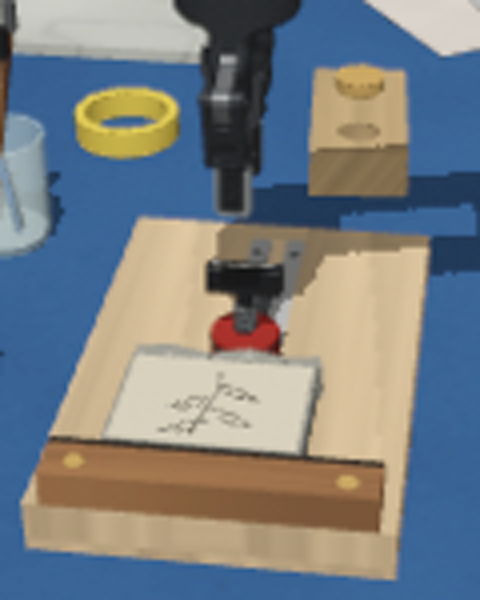

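```bash
python3 -c "
import cv2
im=cv2.imread('pics/w15.png')
cv2.imwrite('pics/w15a.png',cv2.resize(im[100:285,100:200],None,fx=3.2,fy=3.2,interpolation=cv2.INTER_CUBIC))
cv2.imwrite('pics/w15b.png',cv2.resize(im[150:280,245:365],None,fx=4.5,fy=4.5,interpolation=cv2.INTER_CUBIC))"
```

```text
(no output)
```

View pics/w15a.png

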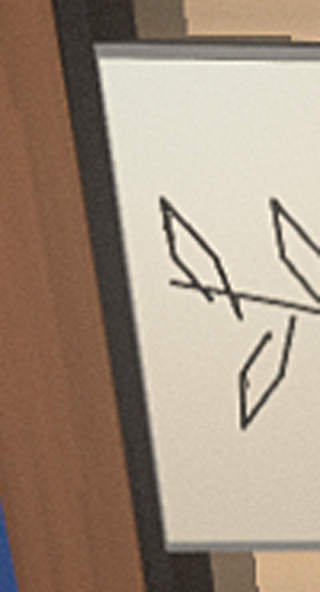

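View pics/w15b.png

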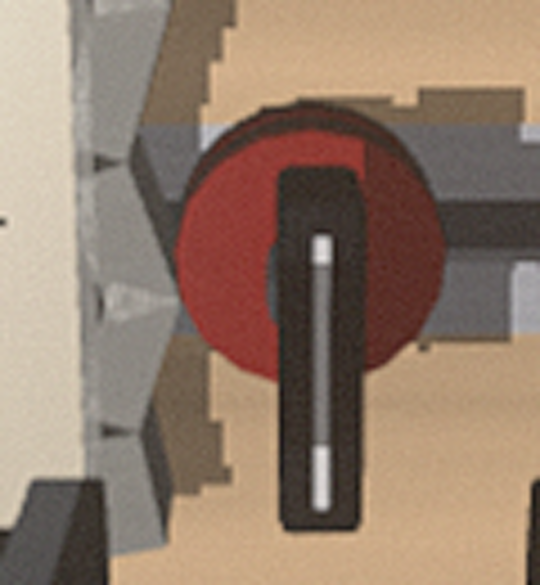

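```bash
python3 - <<'E'
from h import *
# LK-track features w12->w13->w14 ; world shift relative to the screws
ims=[cv2.imread(f'pics/w{k}.png',0) for k in (10,12,13,14)]
pts=dict(s1=(548,216,0.034),s2=(539,259,.034),d1=(78,188,.058),d2=(163,239,.058),d3=(122,286,.058),d4=(218,240,.058))
import sys
c=np.load('w14.npy',allow_pickle=True).item()
p0=np.array([[v[0],v[1]] for v in pts.values()],np.float32).reshape(-1,1,2)
cur=p0; P=[p0]
for a,b in zip(ims[:-1],ims[1:]):
    cur,st,e=cv2.calcOpticalFlowPyrLK(a,b,cur,None,winSize=(17,17),maxLevel=2); P.append(cur)
for k,p in zip((10,12,13,14),P): print(k,p.reshape(-1,2).round(1).tolist())
E
```

```text
10 [[548.0, 216.0], [539.0, 259.0], [78.0, 188.0], [163.0, 239.0], [122.0, 286.0], [218.0, 240.0]]
12 [[554.4000244140625, 214.6999969482422], [545.0999755859375, 257.70001220703125], [79.0, 188.60000610351562], [164.10000610351562, 239.1999969482422], [123.5, 285.8999938964844], [219.0, 240.10000610351562]]
13 [[552.9000244140625, 213.5], [543.7999877929688, 255.8000030517578], [79.0, 187.89999389648438], [165.3000030517578, 238.8000030517578], [123.5, 286.5], [220.6999969482422, 239.5]]
14 [[549.0999755859375, 213.6999969482422], [540.2000122070312, 255.89999389648438], [76.80000305175781, 188.8000030517578], [163.60000610351562, 239.5], [121.4000015258789, 287.29998779296875], [219.1999969482422, 240.1999969482422]]
```

```bash
python3 - <<'E'
from h import *
a=np.load('w10.npy',allow_pickle=True).item();b=np.load('w14.npy',allow_pickle=True).item()
A=[(548,216,.034),(539,259,.034),(78,188,.058),(163,239,.058),(122,286,.058),(218,240,.058)]
B=[(549.1,213.7),(540.2,255.9),(76.8,188.8),(163.6,239.5),(121.4,287.3),(219.2,240.2)]
for p,q in zip(A,B): print(((onz(b,q,p[2])-onz(a,p[:2],p[2]))*1000).round(2))
E
```

```text
[ 0.02 -0.07  0.  ]
[ 0.02 -0.08  0.  ]
[0.31 3.32 0.  ]
[0.37 3.38 0.  ]
[0.46 3.49 0.  ]
[0.22 3.46 0.  ]
```

```bash
python3 - <<'E'
from h import *
def pose(p,r):
    yw=np.radians(-89.3); T=Ro.from_matrix(np.array([[np.cos(yw),np.sin(yw),0],[np.sin(yw),-np.cos(yw),0],[0,0,-1]]))
    return np.array(p),(T*Ro.from_rotvec(np.array(r)*1.5).inv()).as_matrix()
S={10:pose([.5589,.0789,.0923],[-.0062,-.0058,.0052]),12:pose([.5592,.0824,.0924],[-.0008,-.0057,.0019]),13:pose([.5587,.0852,.0930],[-.0049,-.0195,.0048]),14:pose([.559,.0841,.0931],[-.0057,-.0235,.0055])}
b=np.load('w14.npy',allow_pickle=True).item()
p,R=S[14]; Rct=b['R']@R; tct=b['R']@p+b['t']
def cam(k):
    p,R=S[k]; Rc=Rct@R.T; c=dict(b); c['R']=Rc; c['t']=tct-Rc@p; return c
z=[.034,.034,.058,.058,.058,.058]
P={10:[(548,216),(539,259),(78,188),(163,239),(122,286),(218,240)],
12:[(554.4,214.7),(545.1,257.7),(79,188.6),(164.1,239.2),(123.5,285.9),(219,240.1)],
13:[(552.9,213.5),(543.8,255.8),(79,187.9),(165.3,238.8),(123.5,286.5),(220.7,239.5)],
14:[(549.1,213.7),(540.2,255.9),(76.8,188.8),(163.6,239.5),(121.4,287.3),(219.2,240.2)]}
W={k:np.array([onz(cam(k),q,zz)[1] for q,zz in zip(P[k],z)])*1000 for k in P}
for k in P:
    d=W[k]-W[10]; print(k,d.round(2),'stone rel',(d[2:].mean()-d[:2].mean()).round(2))
E
```

```text
10 [0. 0. 0. 0. 0. 0.] stone rel 0.0
12 [-0.02 -0.02  2.82  2.95  2.98  2.98] stone rel 2.96
13 [-0.06 -0.05  3.95  4.02  4.07  4.1 ] stone rel 4.09
14 [-0.02 -0.04  3.42  3.46  3.57  3.54] stone rel 3.53
```

{"method": "move_arm", "body": {"motion": [[[0,0,-0.3,0,0,0,0],[0,0,-0.5,0,0,0,0],[0,0,-0.5,0,0,0,0],[0,0,-0.5,0,0,0,0],[0,0,-0.5,0,0,0,0],[0,0,-0.5,0,0,0,0],[0,0,-0.5,0,0,0,0],[0,0,-0.5,0,0,0,0],[0,0,-0.5,0,0,0,0],[0,0,-0.5,0,0,0,0]]]}}

```text
clock: 20.38
tcp_pos: [0.5587, 0.0859, 0.2104]
tcp_rot: [0.714, -0.7, 0.016, 0.008]
force: [0.9, 0.1, 0.1]
gripper_width: 0.0426
```

```bash
python3 - <<'E'
from h import *
a=np.load('w15.npy',allow_pickle=True).item()
plan(); b=optics.camera_info('wrist'); snap('wrist','w16.png'); snap('side','s16.png')
i0=cv2.imread('pics/w15.png',0);i1=cv2.imread('pics/w16.png',0)
A=[(481,185,.034),(476,216,.034),(151,162,.058),(246,199,.058),(176,233,.058),(317,205,.093+.014)]
g=np.array([proj(b,onz(a,q[:2],q[2])) for q in A],np.float32).reshape(-1,1,2)
p0=np.array([q[:2] for q in A],np.float32).reshape(-1,1,2)
p1,st,e=cv2.calcOpticalFlowPyrLK(i0,i1,p0,g.copy(),winSize=(17,17),maxLevel=1,flags=cv2.OPTFLOW_USE_INITIAL_FLOW)
for q,p in zip(A,p1.reshape(-1,2)): print(((onz(b,p,q[2])-onz(a,q[:2],q[2]))*1000).round(2))
E
```

```text
t 20.38 pos [0.5587 0.0859 0.2104] yaw -88.84 w 0.0426 F [0.9 0.1 0.1]
shift [0. 0. 0.] turn [-0.0075 -0.0234  0.0001]
[ 0.01 -0.01  0.  ]
[ 0.01 -0.1   0.  ]
[-0.22 -0.08  0.  ]
[-0.2   0.68  0.  ]
[ 0.24 -0.11 -0.  ]
[-0.61 -0.09  0.  ]
```

View pics/w16.png

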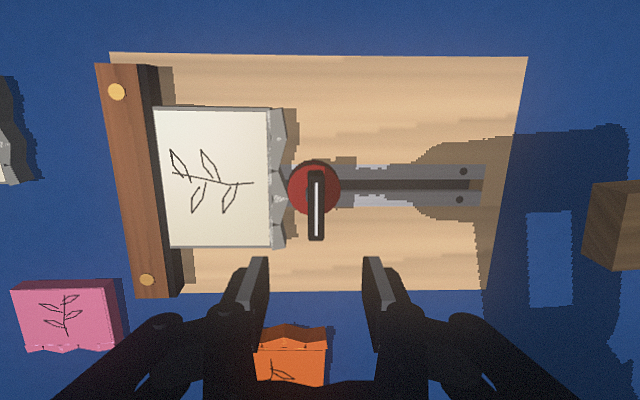

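View pics/s16.png

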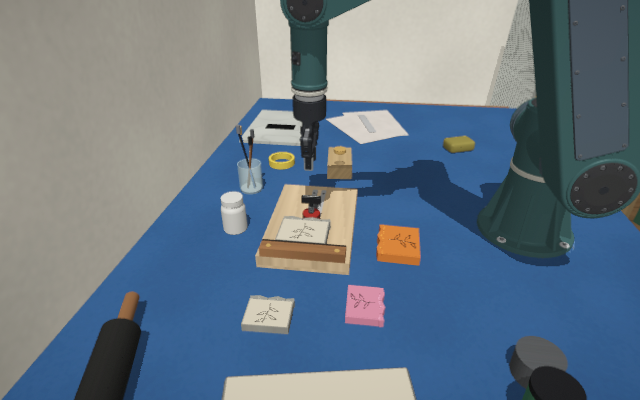

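The last views show the stone flush on the pad, with its far edge at x≈155 and the collar against its near side at (290,185). The stop is upright with its handle crosswise, nothing is creeping, and the other things are where they were.

```bash
python3 -c "
from h import *
print(arm.sign_off())"
```

```text
the job is handed in; nothing more can be done
None
```

The stone is clamped: the red stop holds it flush against the rubber-faced fence, and the robot is clear of everything. I handed the job in at about 20.5 s; no verdict is reported.

**What I did:** I took the stop from the block and lowered its T-head through the slot without touching the sides on the way in. I then pressed the handle about 4–5 mm, turned it a quarter turn and slid it slowly to the stone. It met the stone with the tool at y ≈ 0.075 m, and I pushed until the tool read 27 N along the track. Sliding the stop alone took about 8.7 N, so the push on the stone was about 18–19 N. I let the handle rise until the head caught, eased the push off, opened the gripper and lifted away.

**Last checks:**
- **Catch:** before I let go, the head resisted an upward pull of about 13 N, so it was caught under the lips.
- **Nip:** on letting go, the stone backed off about 0.55 mm. By the pad's stiffness that leaves roughly 10 N of nip. This comes from picture tracking, not a direct reading.
- **Stability:** about a second after release, four of the six tracked points had moved 0.25 mm or less. One point on the drawing (0.68 mm) and the handle point (0.61 mm sideways) disagreed. I took these as tracking errors, because the other points on the stone stayed put.
- **Surroundings:** the other things look unmoved in the side view.

**Off-plan:** the tool tilted about 2° under the push, and the free-sliding force was higher than I expected. During the quarter turn the tool also drifted about 2 mm sideways. After release the stop stands upright with the handle across the track.

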